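# Catch the fuses from the gravity chute in the small parts bin

## Task

Pick up the grey steel parts bin and hold it level, clear of the bench, under the guarded outlet of the sloping fuse chute, with its far end pushing the hanging paddle back until the gate drops and both fuses slide into the bin. Then draw the bin out, letting the gate spring shut, and stand it with the two fuses in it upright and in the middle of the plywood board, and let go. Never trip the gate when the bin is not under the outlet, spill no fuse, and do not knock the brown bottle over.

Things in the scene. Friction and masses are not known exactly. Their poses are not given: they have to be found in the camera images.
- bin: Open grey sheet-steel parts bin, loose, 120 mm long (its x), 68 mm wide (its y), 52 mm tall, walls and floor 3 mm, about 0.25 kg. Origin: centre of its underside; z up. Both ends are alike; its x points roughly to the robot's right (-y).
- bin_grip (a point): Good grip on the bin: mid-width, 35 mm from its middle to the left (its -x), 34 mm up; fingers across the 68 mm width. Lean the tool about 40 degrees from vertical, to the left along the bin (fingers pointing down and to the right), as the chute's guard stands above the bin while it catches: an upright gripper's body hits the guard. Axes as the bin's.
- chute: Fixed chute of slick sheet steel on a grey post. Origin: on the bench below the chute's lower lip; x points horizontally from the lip up the slope, roughly to the robot's right (-y), z up. The floor rises along +x at 30 degrees from the lip (145 mm above the bench) for 160 mm; 40 mm wide outside. Under it is free space back to the post at x = 100 mm (foot plate 6 mm high from x = 63 mm).
- guard (a point): Middle of the front plate's lower edge of the outlet guard in front of the lip: a sheet box, open at top and bottom, 40 mm wide, reaching from the lip to chute x = -75 mm, lower edge 135 mm and top 198 mm above the bench. The fuses hit the plate and drop straight down between chute x = -72 and -10 mm.
- outlet (a point): The gate's pivot, at the chute's lip: 141 mm above the bench, chute x = y = 0, chute's axes.
- paddle_edge (a point): Middle of the lower edge (rubber roll, 4 mm radius, 34 mm long) of the paddle hanging below the gate's pivot, 45 mm from it. At rest it hangs 26 mm in front of the pivot (chute x = -26 mm), 104 mm above the bench.
- gate (a joint): Rocking gate, rad: 0 shut, up to 1.8 as the paddle is pushed to the chute's +x; a light spring (2 to 3 N at the paddle) shuts it. Fuses run out from about 1.2. With the bin level, in line with the chute and its underside 65 mm above the bench, it reads about 1.3 to 1.65 when the bin's far end is 20 to 35 mm behind the pivot (bin's middle at chute x = -40 to -25 mm); the fuses fall in within about a second.
- fuse0: White porcelain screw fuse, lying, 49 x 25 x 25 mm, 40 g, the lower one in the chute. Origin: middle of one long side (12 mm off its axis).
- fuse1: The same, the upper one in the chute.
- board: Fixed plywood board lying on the bench, 190 mm (its x) by 150 mm (its y), 15 mm thick. Origin: centre of its underside, so its top is 15 mm above that. Board and bin stand to the left of the chute, one near the robot and one farther; either may be the near one.
- brown_bottle: Bystander: brown bottle, 72 mm across and 275 mm tall, standing loose at the back. Origin: centre of its underside.
Things that resemble listed ones, but are neither listed nor needed, are in the scene too. Leave any blue or turquoise look-alike of the bin alone.

How it is judged:
By the outcome, as a careful person would: the job done as asked, in the order asked, and still so for the second after the job is handed in, with the robot touching nothing.
It also fails if it takes over 45 s, if anything falls off the work surface, if the arm or the gripper's body presses on something with over 40 N, if the wrist force passes 120 N, or if a joint passes its speed limit or range.

## Robot

A 7-joint arm with a two-finger parallel gripper is mounted at the origin on a cart in front of the work surface, level with it; the furniture and walls round the work are solid. World frame = base frame: x ahead of the robot, y to its left, z up, the work surface at z = 0. Lengths are in m, angles in degrees, forces in N, time in s.
With the tool pointing down it reaches from about 0.425 to 0.875 m from the base axis. Payload 8.4 kg.
Tool frame: the origin (TCP) lies midway between the tips of the shut fingers; the grasp point (between the pads) lies 19 mm behind it; z points along the fingers, y is the line along which they close (so a half turn about z gives the same grasp; the last joint's range is limited). The gripper opens to 87 mm and grips with 3 to 60 N. Pads are 19 mm wide; open, the fingers measure 117 mm over their backs; the gripper's body (75 mm by 190 mm) begins 51 mm behind the grasp point.
Start: joints at [62.67, 19.091, 2.286, 83.961, -0.768, 76.965, -3.352], TCP at [0.24, -0.604, 0.197] pointing down, gripper open.
Joint ranges: [-147.57, 147.57], [-21.85, 119.76], [-74.77, 79.35], [14.55, 137.4], [-85.83, 265.84], [4.83, 119.75], [-152.11, 152.11]. Speed limits (degrees/s): [127.2, 127.2, 159.86, 159.86, 180, 180, 180].

## Interface

Orientations are given as [roll, pitch, yaw] about the fixed x, y, z axes, in that order (R = Rz(yaw) Ry(pitch) Rx(roll)).
In Python, from rig import readout, optics, ticket, nets gives the robot as it stands. The module is installed in compiled form; this text tells all that it offers.
- The arm moves only by the tool drive_tool, never from a script. Its argument "plan" is a list of rows, each a list of 5 numbers: the closure, from -1 (fully open) to 1 (shut), then the shift along the world's x, y, z in mm, then the turn about the world's z in degrees. A call has exactly 10 rows; each row is the pose to reach, as a shift and turn from the pose commanded when the call began; what a row does not reach only later rows make up. A row lasts 1/12 s, in which the tool goes at most 41.7 mm and 7.16 degrees, less where a joint would pass 70% of its speed; a pose out of reach is approached as far as the arm can. A call with a gripper value outside its range is refused whole. The fingers move at their own pace and stop on an object; "grip_force" is the grip in N (left out, the last holds). Time passes only in rows, so rows that repeat a pose let the fingers close, or fill a call up. It gives the time, the measured TCP pose, the force, the opening and the grip force at its end, in the units of the state.
- readout.get_state(): the state, without advancing time (a new reading comes with each control period).
- optics.capture(name): name is "scene" or "top"; returns a dict with "color" (400x640x3 uint8, red, green, blue), "mtx" (3x3 intrinsics, pixels), "rvec" (rotation vector, rad) and "tvec" (3), from world to camera coordinates, as OpenCV has them. Camera axes: x right, y down, z forward; pixel columns grow to the right and rows downward; lengths in m; the calibration is good to about 2 mm. A picture is of the moment at which its call begins. There is no depth.
- ticket.sign_off(): hands the job in; it is judged then, once.
Trained networks look in a picture, given as the dict that the camera call returned (one of the last four; its "shot" number tells which), for a name from the list of things; names that differ only in an ending like _2 or _b are one class to them, and where a whole thing is asked for, a point or a joint stands for the part that bears it (a point fixed in the world has none). Each returns a list of dicts, best first, with "conf" (0 to 1); they miss things now and then, are a little off and sometimes report something else, mostly with a low value. They report only what shows in the picture. A call takes as long as a camera call. They do not tell look-alikes from the thing itself.
- nets.search_frame(target, picture): "bbox" ([left, top, right, bottom] as shares, 0 to 1, of the picture: columns of its width, rows of its height, round what is visible of it).
- nets.trace(target, picture): "mask" (400x640 bool, what is visible of it) and "bbox" ([left, top, right, bottom] as shares, 0 to 1, of the picture: columns of its width, rows of its height, round what is visible of it).
- nets.spot_point(target, picture): "xy" ([column, row] as shares, 0 to 1, of the picture: columns of its width, rows of its height: a listed point, or the origin of a listed thing).
The state is a dict: "clock": time; "joints": joint angles; "joint_vel": joint speeds; "effort": joint torques, N m; "position": TCP position; "ee_rot": TCP orientation; "contact_force": force on the tool from outside, world axes, zero at the start; "moment": the same for the moment, N m; "width": opening from 0.0 (shut) to 1.0 (fully open); "grip_force": force on a finger pad.
Only numpy, scipy, OpenCV 4.12 (cv2) and the standard library are available. Lean on these libraries where they do the work, as an engineer would, in place of code of your own. Each camera call takes 0.05 s, during which the arm holds its last target. There are 200 camera calls.

## Working session

There is one attempt and no reset: what is moved stays moved. The work goes in short steps, Python scripts to look and compute and a tool call to move; the robot and the scene stay as the last step left them, time stands still between calls to the robot, and variables do not carry over. Pictures are saved under pics/ and viewed, at most 11 in all, crops included, and the job is handed in when it is done.

Besides the shell and the picture viewer there is one more tool, called after "Call:" as name(argument=value, ...), one argument or row to a line, values as JSON. drive_tool: Moves the arm, as the interface text tells. Its arguments: {"type":"object","properties":{"plan":{"type":"array","items":{"type":"array","items":{"type":"number"}}},"grip_force":{"type":"number"}},"required":["plan"]}

```bash
mkdir -p pics
cat > h.py <<'E'
import numpy as np, cv2
from rig import readout, optics, ticket, nets
def cam(p):
    R=cv2.Rodrigues(np.array(p["rvec"],float))[0]; t=np.array(p["tvec"],float).ravel(); return np.array(p["mtx"],float),R,t
def ray(p,uv):
    K,R,t=cam(p); d=R.T@np.linalg.inv(K)@np.array([uv[0],uv[1],1.]); return -R.T@t,d
def onz(p,uv,z):
    c,d=ray(p,uv); return c+d*(z-c[2])/d[2]
def proj(p,X):
    K,R,t=cam(p); return cv2.projectPoints(np.atleast_2d(np.array(X,float)),R,t,K,None)[0].reshape(-1,2)
def tri(p1,uv1,p2,uv2):
    (c1,d1),(c2,d2)=ray(p1,uv1),ray(p2,uv2); d1/=np.linalg.norm(d1); d2/=np.linalg.norm(d2)
    s=np.linalg.lstsq(np.c_[d1,-d2],c2-c1,rcond=None)[0]; a,b=c1+s[0]*d1,c2+s[1]*d2
    return (a+b)/2,np.linalg.norm(a-b)
def save(p,f,crop=None,s=1):
    im=p["color"][:,:,::-1]
    if crop: im=im[crop[1]:crop[3],crop[0]:crop[2]]
    cv2.imwrite("pics/"+f,cv2.resize(im,None,fx=s,fy=s,interpolation=cv2.INTER_CUBIC))
E
python3 - <<'E'
from h import *
np.set_printoptions(precision=3,suppress=True)
s=readout.get_state(); print({k:np.round(v,3) for k,v in s.items()})
A=optics.capture("scene");B=optics.capture("top")
save(A,"a.png");save(B,"b.png")
for nm in "AB":
    p=dict(A=A,B=B)[nm]; K,R,t=cam(p); print(nm,"cam at",-R.T@t)
    for n in ["bin","bin_grip","chute","guard","outlet","paddle_edge","board","brown_bottle","fuse0","fuse1"]:
        print(nm,n,[(np.round(d["xy"]*np.array([640,400]),1).tolist(),round(d["conf"],2)) for d in nets.spot_point(n,p)[:4]])
E
```

```text
{'clock': np.float64(0.0), 'joints': array([62.67 , 19.132,  2.283, 84.011, -0.767, 76.965, -3.352]), 'joint_vel': array([-0.019,  0.051, -0.039, -0.047,  0.029, -0.034, -0.02 ]), 'effort': array([ -0.   , -65.638,   1.335, -40.38 ,  -0.06 ,   0.045,   0.   ]), 'position': array([ 0.24 , -0.604,  0.196]), 'ee_rot': array([-179.908,    0.006,   21.647]), 'contact_force': array([-0.696, -0.226,  0.866]), 'moment': array([0.046, 0.036, 0.012]), 'grip_force': np.float64(0.0), 'width': np.float64(0.997)}
A cam at [-0.111  0.951  0.857]
A bin [([297.1, 285.8], 0.84), ([227.2, 294.5], 0.67), ([323.9, 222.8], 0.55)]
A bin_grip [([282.0, 274.6], 0.89), ([314.6, 222.5], 0.76), ([228.1, 300.8], 0.61)]
A chute [([397.3, 200.3], 0.78)]
A guard [([392.5, 177.0], 0.58)]
A outlet [([403.7, 171.5], 0.57)]
A paddle_edge [([407.1, 172.9], 0.73), ([400.5, 181.6], 0.43)]
A board [([358.8, 250.7], 0.77)]
A brown_bottle [([334.5, 179.9], 0.61), ([325.1, 223.5], 0.35)]
A fuse0 [([407.2, 162.2], 0.49), ([411.7, 154.6], 0.49)]
A fuse1 [([407.2, 162.2], 0.49), ([411.7, 154.6], 0.49)]
B cam at [0.521 0.209 1.187]
B bin [([200.0, 220.6], 0.87), ([347.5, 205.5], 0.63), ([259.3, 247.2], 0.58)]
B bin_grip [([245.6, 242.5], 0.98), ([334.1, 202.1], 0.75), ([345.1, 205.7], 0.63), ([188.7, 227.4], 0.59)]
B chute [([442.4, 247.8], 0.97)]
B guard [([426.7, 248.2], 0.77), ([340.0, 264.8], 0.47)]
B outlet [([456.4, 247.1], 0.96), ([426.0, 248.6], 0.73)]
B paddle_edge [([443.5, 247.3], 0.5)]
B board [([339.8, 264.8], 0.94)]
B brown_bottle [([419.4, 150.9], 0.79), ([455.2, 246.5], 0.25)]
B fuse0 [([486.3, 245.2], 0.64), ([466.2, 244.2], 0.42)]
B fuse1 [([486.3, 245.2], 0.64), ([466.2, 244.2], 0.42)]
```

View pics/a.png

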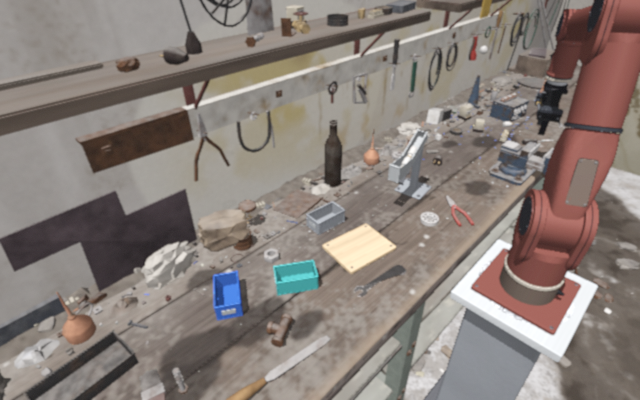

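View pics/b.png

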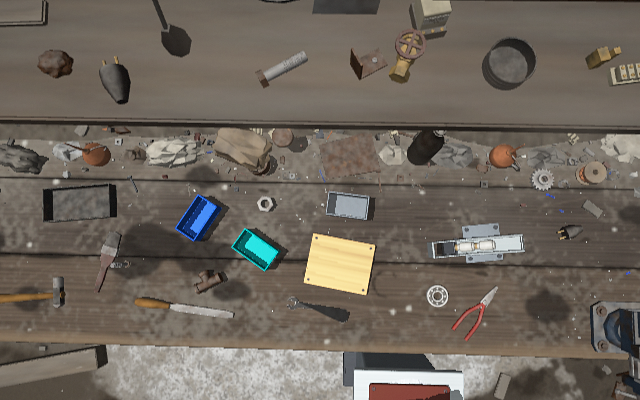

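The grey bin is at top (348,205) and scene (326,217). The other candidates are blue (200,217), turquoise (257,248) and the dark tray (80,203). Only the grey one at (348,205) fits: grey, 120x68, left of the chute and behind the board. I'll measure it and confirm it in one crop.

Run:
```python
from h import *
np.set_printoptions(precision=4,suppress=True)
B=optics.capture("top");A=optics.capture("scene")
save(B,"c.png",(310,130,550,300),3.3)
def rect(p,name,z,near):
    for d in nets.trace(name,p):
        m=d["mask"].astype(np.uint8); ys,xs=np.nonzero(m)
        if abs(xs.mean()-near[0])<25 and abs(ys.mean()-near[1])<25:
            P=np.array([onz(p,q,z)[:2] for q in cv2.convexHull(np.c_[xs,ys].astype(np.int32))[:,0]])
            r=cv2.minAreaRect((P*1000).astype(np.float32)); return d["conf"],r
print("bin z52",rect(B,"bin",.052,(348,205)))
print("board",rect(B,"board",.015,(340,264)))
print("chute z.17",rect(B,"chute",.19,(470,247)))
print("board origin",onz(B,(339.8,264.8),0), onz(A,(358.8,250.7),0))
print("bin A",onz(A,(323.9,222.8),0),"B",onz(B,(347.5,205.5),0))
print("chute",onz(B,(442.4,247.8),0),onz(A,(397.3,200.3),0))
print("guard",onz(B,(426.7,248.2),.135),tri(B,(426.7,248.2),A,(392.5,177)))
print("outlet",onz(B,(456.4,247.1),.141),tri(B,(456.4,247.1),A,(403.7,171.5)))
print("bottle",onz(B,(419.4,150.9),0),onz(A,(334.5,179.9),0))
```

```text
bin z52 (0.68, ((627.5050659179688, 189.42001342773438), (121.22344207763672, 74.07270812988281), 83.34986114501953))
board (0.79, ((456.5899963378906, 208.13363647460938), (192.26754760742188, 153.76803588867188), 80.18865203857422))
chute z.17 (0.78, ((525.021240234375, -130.51817321777344), (92.17723083496094, 239.8066864013672), 6.455524444580078))
board origin [0.4528 0.2073 0.    ] [0.4473 0.2183 0.    ]
bin A [0.6302 0.1934 0.    ] B [0.6316 0.1876 0.    ]
chute [ 0.5104 -0.0983  0.    ] [ 0.5215 -0.1021  0.    ]
guard [ 0.5097 -0.0219  0.135 ] (array([ 0.5074, -0.0208,  0.1488]), np.float64(0.006121072527769157))
outlet [ 0.5144 -0.0984  0.141 ] (array([ 0.5128, -0.1019,  0.1334]), np.float64(0.003878248903941406))
bottle [ 0.804  -0.0293  0.    ] [ 0.7968 -0.0421  0.    ]
```

View pics/c.png

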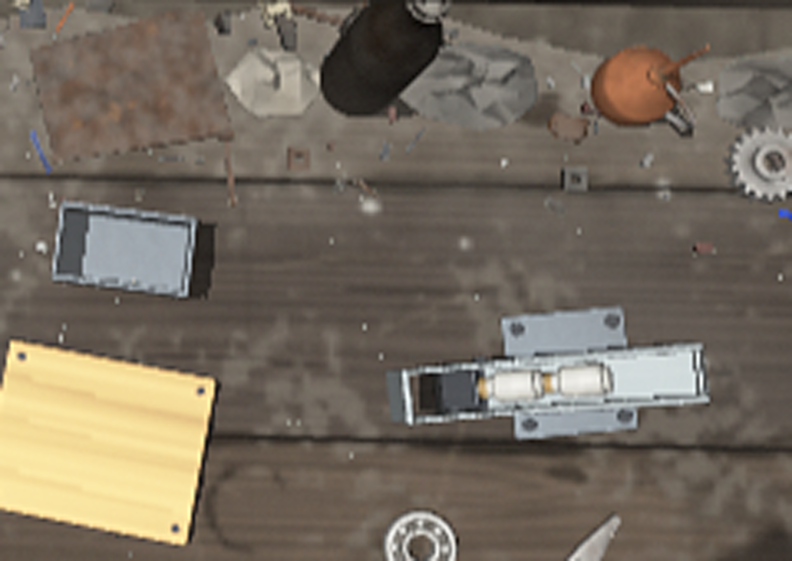

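The crop shows the empty grey bin at top pixel (348,206), the board at (340,264) and the chute running from guard (433,250) to upper end (524,243) with both fuses in it, so this bin is the right one.

The moves have no tilt axis. Before choosing a grip, I'll test in free air whether a lean appears and holds at the edge of reach.

Call:
drive_tool(
  plan=[
    [-1, 0, 0, 41, 0],
    [-1, 0, 0, 82, 0],
    [-1, 0, 0, 123, 0],
    [-1, 0, 0, 164, 0],
    [-1, 0, 0, 205, 0],
    [-1, 0, 0, 246, 0],
    [-1, 0, 0, 287, 0],
    [-1, 0, 0, 328, 0],
    [-1, 0, 0, 369, 0],
    [-1, 0, 0, 410, 0],
  ],
)

```text
clock: 2.18
position: [0.237, -0.595, 0.5612]
ee_rot: [178.0, -0.0, 21.8]
contact_force: [-0.5, 0.8, -0.2]
width: 0.998
grip_force: 0.0
```

Call:
drive_tool(
  plan=[
    [-1, 0, 0, 41, 0],
    [-1, 0, 0, 82, 0],
    [-1, 0, 0, 123, 0],
    [-1, 0, 0, 164, 0],
    [-1, 0, 0, 205, 0],
    [-1, 0, 0, 246, 0],
    [-1, 0, 0, 287, 0],
    [-1, 0, 0, 328, 0],
    [-1, 0, 0, 328, 0],
    [-1, 0, 0, 328, 0],
  ],
)

```text
clock: 3.02
position: [0.2165, -0.5461, 0.6046]
ee_rot: [175.2, -0.0, 21.6]
contact_force: [0.6, 0.2, 0.3]
width: 1.0
grip_force: 0.0
```

```bash
python3 -c "
from rig import readout
s=readout.get_state();print(s['joints'],s['position'],s['ee_rot'])"
```

```text
[ 51.30521747  16.96383223  22.02462784  39.46274924  -7.62142967
 119.69270071  -0.23434894] [ 0.21652131 -0.54609823  0.6046027 ] [ 1.75183548e+02 -1.24499931e-02  2.16438064e+01]
```

Call:
drive_tool(
  plan=[
    [-1, 0, 0, -40, 0],
    [-1, 0, 0, -80, 0],
    [-1, 0, 0, -120, 0],
    [-1, 0, 0, -160, 0],
    [-1, 0, 0, -200, 0],
    [-1, 0, 0, -200, 0],
    [-1, 0, 0, -200, 0],
    [-1, 0, 0, -200, 0],
    [-1, 0, 0, -200, 0],
    [-1, 0, 0, -200, 0],
  ],
)

```text
clock: 3.85
position: [0.2172, -0.5479, 0.4081]
ee_rot: [174.9, -0.0, 21.6]
contact_force: [0.3, -0.5, 0.6]
width: 0.995
grip_force: 0.0
```

```bash
python3 -c "
from rig import readout
s=readout.get_state();print(s['joints'],s['position'],s['ee_rot'])"
```

```text
[46.37171495  6.06464458 19.70186942 76.10039939 -1.85083708 93.05217146
 -2.66926696] [ 0.21715572 -0.54793409  0.40807264] [ 1.74865618e+02 -2.96458355e-02  2.16332320e+01]
```

Lean is kept, and the commanded pose follows the arm. So pushing repeatedly against the upper limit in free air will build up the needed lean.

Call:
drive_tool(
  plan=[
    [-1, 0, 0, 1000, 0],
    [-1, 0, 0, 1000, 0],
    [-1, 0, 0, 1000, 0],
    [-1, 0, 0, 1000, 0],
    [-1, 0, 0, 1000, 0],
    [-1, 0, 0, 1000, 0],
    [-1, 0, 0, 1000, 0],
    [-1, 0, 0, 1000, 0],
    [-1, 0, 0, 1000, 0],
    [-1, 0, 0, 1000, 0],
  ],
)

```text
clock: 4.68
position: [0.2044, -0.5159, 0.6365]
ee_rot: [172.4, -0.1, 21.7]
contact_force: [-0.3, 0.6, -0.2]
width: 0.998
grip_force: 0.0
```

```bash
python3 -c "
from rig import readout
s=readout.get_state();print(s['joints'],s['position'],s['ee_rot'])"
```

```text
[ 45.80241665  12.37350097  27.06544131  41.37693817  -7.06635952
 119.74206777  -0.32663295] [ 0.20443327 -0.51592397  0.63649755] [ 1.72382702e+02 -5.94580555e-02  2.16518604e+01]
```

Call:
drive_tool(
  plan=[
    [-1, 370, -930, 1000, 0],
    [-1, 370, -930, 1000, 0],
    [-1, 370, -930, 1000, 0],
    [-1, 370, -930, 1000, 0],
    [-1, 370, -930, 1000, 0],
    [-1, 370, -930, 1000, 0],
    [-1, 370, -930, 1000, 0],
    [-1, 370, -930, 1000, 0],
    [-1, 370, -930, 1000, 0],
    [-1, 370, -930, 1000, 0],
  ],
)

```text
clock: 5.52
position: [0.2589, -0.6512, 0.6028]
ee_rot: [169.6, -0.0, 21.7]
contact_force: [0.3, -1.4, -0.4]
width: 0.998
grip_force: 0.0
```

```bash
python3 -c "
from rig import readout
s=readout.get_state();print(s['joints'],s['position'],s['ee_rot'])"
```

```text
[ 58.64241674  30.85326129  21.51625697  19.99445037 -14.20887345
 119.70544871  -0.25985589] [ 0.25891672 -0.65123339  0.60284199] [ 1.69644428e+02 -3.31657600e-02  2.16598583e+01]
```

Call:
drive_tool(
  plan=[
    [-1, 0, 0, 1000, 0],
    [-1, 0, 0, 1000, 0],
    [-1, 0, 0, 1000, 0],
    [-1, 0, 0, 1000, 0],
    [-1, 0, 0, 1000, 0],
    [-1, 0, 0, 1000, 0],
    [-1, 0, 0, 1000, 0],
    [-1, 0, 0, 1000, 0],
    [-1, 0, 0, 1000, 0],
    [-1, 0, 0, 1000, 0],
  ],
)

```text
clock: 6.35
position: [0.2221, -0.5592, 0.6708]
ee_rot: [166.7, -0.0, 21.7]
contact_force: [0.7, -0.2, 0.5]
width: 1.0
grip_force: 0.0
```

```bash
python3 -c "
from rig import readout
s=readout.get_state();print(s['joints'],s['position'],s['ee_rot'])"
```

```text
[ 51.80825678  17.40991277  23.67326729  30.61489495  -9.40957627
 119.68869396  -0.28888551] [ 0.22213998 -0.5592033   0.6708439 ] [ 1.66717466e+02 -3.66526486e-02  2.16548677e+01]
```

Call:
drive_tool(
  plan=[
    [-1, 370, -930, 1000, 0],
    [-1, 370, -930, 1000, 0],
    [-1, 370, -930, 1000, 0],
    [-1, 370, -930, 1000, 0],
    [-1, 370, -930, 1000, 0],
    [-1, 370, -930, 1000, 0],
    [-1, 370, -930, 1000, 0],
    [-1, 370, -930, 1000, 0],
    [-1, 370, -930, 1000, 0],
    [-1, 370, -930, 1000, 0],
  ],
)

```text
clock: 7.18
position: [0.2644, -0.6642, 0.6366]
ee_rot: [164.6, -0.0, 21.7]
contact_force: [0.9, -0.1, -0.2]
width: 1.0
grip_force: 0.0
```

Call:
drive_tool(
  plan=[
    [-1, 0, 0, 1000, 0],
    [-1, 0, 0, 1000, 0],
    [-1, 0, 0, 1000, 0],
    [-1, 0, 0, 1000, 0],
    [-1, 0, 0, 1000, 0],
    [-1, 0, 0, 1000, 0],
    [-1, 0, 0, 1000, 0],
    [-1, 0, 0, 1000, 0],
    [-1, 0, 0, 1000, 0],
    [-1, 0, 0, 1000, 0],
  ],
)

```text
clock: 8.02
position: [0.2531, -0.6161, 0.7122]
ee_rot: [158.5, 0.1, 21.8]
contact_force: [-0.1, -0.4, -1.5]
width: 0.998
grip_force: 0.0
```

Call:
drive_tool(
  plan=[
    [-1, 370, -930, 1000, 0],
    [-1, 370, -930, 1000, 0],
    [-1, 370, -930, 1000, 0],
    [-1, 370, -930, 1000, 0],
    [-1, 370, -930, 1000, 0],
    [-1, 370, -930, 1000, 0],
    [-1, 370, -930, 1000, 0],
    [-1, 370, -930, 1000, 0],
    [-1, 370, -930, 1000, 0],
    [-1, 370, -930, 1000, 0],
  ],
)

```text
clock: 8.85
position: [0.2586, -0.6479, 0.701]
ee_rot: [157.3, 0.0, 21.9]
contact_force: [0.3, -0.1, 0.1]
width: 1.001
grip_force: 0.0
```

Call:
drive_tool(
  plan=[
    [-1, 0, 0, 1000, 0],
    [-1, 0, 0, 1000, 0],
    [-1, 0, 0, 1000, 0],
    [-1, 0, 0, 1000, 0],
    [-1, 0, 0, 1000, 0],
    [-1, 0, 0, 1000, 0],
    [-1, 0, 0, 1000, 0],
    [-1, 0, 0, 1000, 0],
    [-1, 0, 0, 1000, 0],
    [-1, 0, 0, 1000, 0],
  ],
)

```text
clock: 9.68
position: [0.2287, -0.5784, 0.7662]
ee_rot: [153.9, -0.0, 21.8]
contact_force: [-0.0, -0.8, -0.1]
width: 0.996
grip_force: 0.0
```

Call:
drive_tool(
  plan=[
    [-1, 0, 0, 1000, 0],
    [-1, 0, 0, 1000, 0],
    [-1, 0, 0, 1000, 0],
    [-1, 0, 0, 1000, 0],
    [-1, 0, 0, 1000, 0],
    [-1, 0, 0, 1000, 0],
    [-1, 0, 0, 1000, 0],
    [-1, 0, 0, 1000, 0],
    [-1, 0, 0, 1000, 0],
    [-1, 0, 0, 1000, 0],
  ],
)

```text
clock: 10.52
position: [0.2177, -0.55, 0.8012]
ee_rot: [150.6, -0.1, 22.0]
contact_force: [0.4, -0.5, -0.3]
width: 1.005
grip_force: 0.0
```

Call:
drive_tool(
  plan=[
    [-1, 0, 0, 1000, 0],
    [-1, 0, 0, 1000, 0],
    [-1, 0, 0, 1000, 0],
    [-1, 0, 0, 1000, 0],
    [-1, 0, 0, 1000, 0],
    [-1, 0, 0, 1000, 0],
    [-1, 0, 0, 1000, 0],
    [-1, 0, 0, 1000, 0],
    [-1, 0, 0, 1000, 0],
    [-1, 0, 0, 1000, 0],
  ],
)

```text
clock: 11.35
position: [0.2057, -0.5211, 0.8337]
ee_rot: [147.3, -0.2, 22.1]
contact_force: [0.2, -0.3, -0.4]
width: 1.0
grip_force: 0.0
```

Call:
drive_tool(
  plan=[
    [-1, 0, 0, 1000, 0],
    [-1, 0, 0, 1000, 0],
    [-1, 0, 0, 1000, 0],
    [-1, 0, 0, 1000, 0],
    [-1, 0, 0, 1000, 0],
    [-1, 0, 0, 1000, 0],
    [-1, 0, 0, 1000, 0],
    [-1, 0, 0, 1000, 0],
    [-1, 0, 0, 1000, 0],
    [-1, 0, 0, 1000, 0],
  ],
)

```text
clock: 12.18
position: [0.1941, -0.4933, 0.8624]
ee_rot: [144.3, -0.2, 22.1]
contact_force: [-0.3, 0.3, 0.7]
width: 0.998
grip_force: 0.0
```

```bash
python3 -c "
from rig import readout
s=readout.get_state();print(s['joints'],s['position'],s['ee_rot'])"
```

```text
[ 48.54905402  10.8391453   30.12094136  14.62284778 -12.16699783
 119.69005558  -1.0063875 ] [ 0.19407663 -0.49329855  0.86236452] [144.27954424  -0.19683321  22.05766593]
```

Lean is 35.7°, which is enough with a grip about 44 mm left of the bin's middle (about 8 mm clearance to the guard). I'll move toward the bin and turn −28.7° on the way.

Call:
drive_tool(
  plan=[
    [-1, 20, 30, -20, -3],
    [-1, 40, 60, -40, -6],
    [-1, 60, 90, -60, -9],
    [-1, 80, 120, -80, -12],
    [-1, 100, 150, -100, -15],
    [-1, 120, 180, -120, -18],
    [-1, 140, 210, -140, -21],
    [-1, 160, 240, -160, -24],
    [-1, 180, 270, -180, -27],
    [-1, 200, 300, -200, -28.7],
  ],
)

```text
clock: 13.02
position: [0.3074, -0.321, 0.7512]
ee_rot: [143.9, -0.1, -2.8]
contact_force: [0.1, 0.4, 0.4]
width: 1.0
grip_force: 0.0
```

```bash
python3 -c "
from rig import readout
s=readout.get_state();print(s['joints'],s['position'],s['ee_rot'])"
```

```text
[ 23.40912555  -4.51848969 -13.13775495  51.99486328  40.92737521
 119.6663014  -57.68600596] [ 0.307425   -0.32103833  0.75119006] [ 1.43921748e+02 -5.56168084e-02 -2.84739835e+00]
```

Call:
drive_tool(
  plan=[
    [-1, 17, 28, -22, -0.5],
    [-1, 34, 56, -45, -1],
    [-1, 51, 84, -68, -1.5],
    [-1, 68, 112, -90, -2],
    [-1, 85, 140, -112, -2.5],
    [-1, 102, 168, -135, -3],
    [-1, 119, 196, -158, -3.5],
    [-1, 136, 224, -180, -3.9],
    [-1, 153, 252, -202, -3.9],
    [-1, 170, 280, -225, -3.9],
  ],
)

```text
clock: 13.85
position: [0.433, -0.1036, 0.5501]
ee_rot: [144.0, -1.1, -7.5]
contact_force: [1.2, -1.8, -0.3]
width: 0.999
grip_force: 0.0
```

```bash
python3 -c "
from rig import readout
s=readout.get_state();print(s['joints'],s['position'],s['ee_rot'])"
```

```text
[  50.783556      3.65071434  -74.54584308   72.8742986    40.07094559
  119.69437421 -105.92315123] [ 0.43297261 -0.10358422  0.55008527] [144.03140216  -1.14962107  -7.5269098 ]
```

Call:
drive_tool(
  plan=[
    [-1, 12, 25, -20, 0],
    [-1, 24, 50, -40, 0],
    [-1, 36, 75, -60, 0],
    [-1, 48, 100, -80, 0],
    [-1, 60, 125, -100, 0],
    [-1, 72, 150, -120, 0],
    [-1, 84, 175, -140, 0],
    [-1, 96, 200, -160, 0],
    [-1, 108, 225, -180, 0],
    [-1, 120, 250, -200, 0],
  ],
)

```text
clock: 14.68
position: [0.5469, 0.1382, 0.3616]
ee_rot: [144.0, -1.0, -6.6]
contact_force: [0.5, -0.7, 0.2]
width: 1.0
grip_force: 0.0
```

```bash
python3 -c "
from rig import readout
s=readout.get_state();print(s['joints'],s['position'],s['ee_rot'])"
```

```text
[  -7.10058368   27.15535863  -45.53076526   69.13394976   42.34670634
  119.42153577 -139.47776697] [0.54692323 0.13815974 0.36163068] [143.97006628  -1.04971838  -6.61063143]
```

Call:
drive_tool(
  plan=[
    [-1, 9, 9, -25, 0],
    [-1, 18, 18, -50, 0],
    [-1, 28, 28, -75, 0],
    [-1, 38, 38, -100, 0],
    [-1, 48, 48, -125, 0],
    [-1, 58, 58, -150, 0],
    [-1, 68, 68, -175, 0],
    [-1, 78, 78, -200, 0],
    [-1, 87, 84, -225, 0],
    [-1, 87, 84, -240, 0],
  ],
)

```text
clock: 15.52
position: [0.6333, 0.2208, 0.1189]
ee_rot: [143.9, -0.9, -6.6]
contact_force: [-0.1, 0.3, -0.2]
width: 1.001
grip_force: 0.0
```

Run:
```python
from h import *
s=readout.get_state();print(s['joints'],s['position'],s['ee_rot'])
B=optics.capture("top"); save(B,"d.png",(250,120,450,300),3.3)
u=np.array([np.cos(np.radians(-96.6)),np.sin(np.radians(-96.6)),0]); 
for d in nets.spot_point("bin",B)[:3]: q=d["xy"]*np.array([640,400]); print(q,d["conf"],onz(B,q,0))
for d in nets.spot_point("bin_grip",B)[:4]: q=d["xy"]*np.array([640,400]); print("g",q,d["conf"],onz(B,q,.034))
```

```text
[ -16.21117303   47.5829921   -39.34330624   66.30750356   47.68437346
  106.40105355 -149.61277489] [0.63334223 0.22076624 0.11894198] [143.90804175  -0.8865581   -6.56493701]
[255.488 249.92 ] 0.86 [0.49125932 0.46244363 0.        ]
[344.128 204.48 ] 0.6 [0.63446134 0.19785037 0.        ]
[443.52 250.  ] 0.3 [ 0.50397453 -0.10159778  0.        ]
g [246.912 240.8  ] 0.89 [0.51815919 0.48157606 0.034     ]
g [332.288 205.68 ] 0.7 [0.62695302 0.23301149 0.034     ]
g [189.824 228.6  ] 0.66 [0.55023754 0.65260542 0.034     ]
```

View pics/d.png

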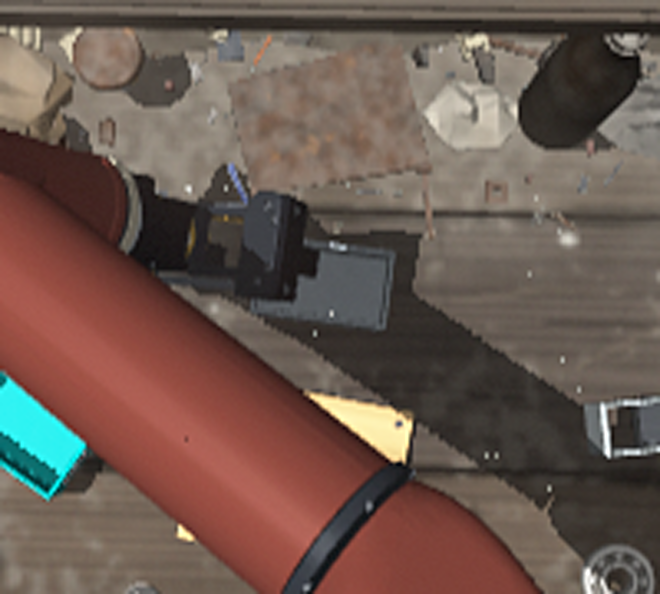

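Run:
```python
from h import *
B=optics.capture("top")
a=onz(B,(369.7,195.2),.052);b=onz(B,(367.3,219.4),.052);c=onz(B,(250/3.3+250+0.3,120+299/3.3),.052)
print(a,b,np.linalg.norm(a-b),np.degrees(np.arctan2(*(a-b)[1::-1]))); m=(a+b)/2
for ang in (-96.6,):
    u=np.array([np.cos(np.radians(ang)),np.sin(np.radians(ang)),0]); print("ctr",m-.06*u,"tcp",m-(.06+.033)*u)
n=np.array([.6305,.1895,.052]);v=np.array([-u[1],u[0],0])
cor=[n+sx*.06*u+sy*.034*v for sx in(1,-1) for sy in(1,-1)]
q=proj(B,cor);print("pred crop px",(q-[250,120])*3.3)
s=readout.get_state();print("tcp px",(proj(B,s['position'])-[250,120])*3.3)
```

```text
[0.65812094 0.12462982 0.052     ] [0.58759923 0.13059949 0.052     ] 0.07077392100908964 -4.83855556074372
ctr [0.62975632 0.18721702 0.052     ] tcp [0.63354924 0.21999832 0.052     ]
pred crop px [[393.45123241 248.96673942]
 [383.45905963 325.39852638]
 [258.50629937 230.76743905]
 [247.82960922 306.83572598]]
tcp px [[285.16840206 265.43227945]]
```

The top crop shows the hand above the grey bin's left half, and the bin's right-end corners at crop (395,248) and (387,328) match my prediction within about 1.5 mm. Descending and gripping.

Call:
drive_tool(
  plan=[
    [-1, 0, 0, -20, 0],
    [-1, 0, 0, -40, 0],
    [-1, 0, 0, -60, 0],
    [-1, 0, 0, -80, 0],
    [-1, 0, 0, -92, 0],
    [-1, 0, 0, -97, 0],
    [-1, 0, 0, -97, 0],
    [-1, 0, 0, -97, 0],
    [1, 0, 0, -97, 0],
    [1, 0, 0, -97, 0],
  ],
  grip_force=60,
)

```text
clock: 16.55
position: [0.6341, 0.221, 0.0281]
ee_rot: [144.1, -1.2, -6.6]
contact_force: [-0.1, 0.6, 0.2]
width: 0.917
grip_force: 0.0
```

Call:
drive_tool(
  plan=[
    [1, 0, 0, 0, 0],
    [1, 0, 0, 0, 0],
    [1, 0, 0, 0, 0],
    [1, 0, 0, 0, 0],
    [1, 0, 0, 10, 0],
    [1, 0, 0, 25, 0],
    [1, 0, 0, 45, 0],
    [1, 0, 0, 65, 0],
    [1, 0, 0, 85, 0],
    [1, 0, 0, 95, 0],
  ],
)

```text
clock: 17.38
position: [0.6345, 0.2215, 0.1268]
ee_rot: [144.2, -1.3, -6.6]
contact_force: [-0.3, -0.1, 0.5]
width: 0.173
grip_force: 0.0
```

Run:
```python
from h import *
s=readout.get_state();print(s['joints'],s['position'],s['ee_rot'],s['width'],s['grip_force'],s['contact_force'],s['moment'])
A=optics.capture("scene"); save(A,"e.png",(280,120,440,250),4.5)
B=optics.capture("top"); save(B,"f.png",(290,120,490,270),4)
```

```text
[ -20.54644166   44.79815566  -30.75475355   66.49281225   42.46683143
  103.73477799 -147.15182345] [0.63447936 0.22149481 0.12676763] [144.21747658  -1.33242857  -6.62461489] 0.17294761213947826 0.0 [-0.31437552 -0.06646596  0.51522384] [ 0.72165738 -0.0626112  -0.0367868 ]
```

View pics/e.png

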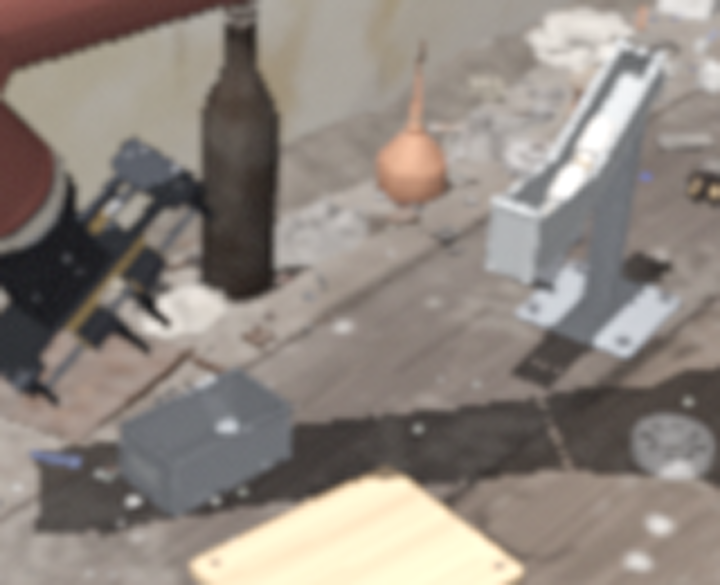

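View pics/f.png

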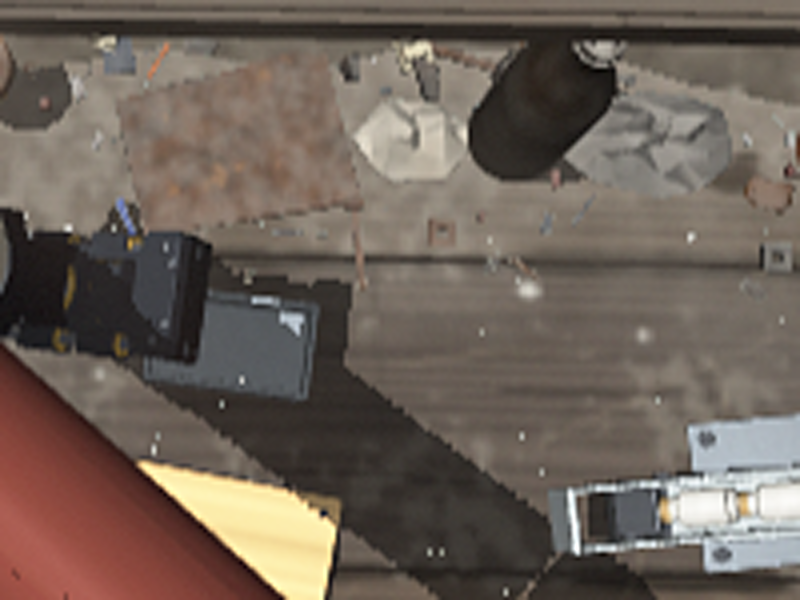

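Run:
```python
from h import *
from scipy.spatial.transform import Rotation as Ro
A=optics.capture("scene");B=optics.capture("top")
s=readout.get_state();p=np.array(s['position']);R=Ro.from_euler('xyz',s['ee_rot'],degrees=True).as_matrix();print(R, s['width'])
for n,X in dict(tcp=p,grasp=p-.019*R[:,2],body=p-.07*R[:,2],yp=p+.04*R[:,1],ym=p-.04*R[:,1]).items():
    print(n,(proj(A,X)-[280,120])*4.5,(proj(B,X)-[290,120])*4)
u=np.array([np.cos(np.radians(-96.6)),np.sin(np.radians(-96.6)),0]);v=np.array([-u[1],u[0],0]);n=np.array([.630,.188,.052])
c=[n+a*.06*u+b*.034*v for a,b in((1,1),(1,-1),(-1,-1),(-1,1))]
print((proj(A,c)-[280,120])*4.5,(proj(B,c)-[290,120])*4)
```

```text
[[ 0.99320412 -0.10431533 -0.0516128 ]
 [-0.11472646 -0.80290296 -0.58496554]
 [ 0.01958081  0.58691154 -0.80941426]] 0.033319390568316426
tcp [[168.08756336 350.10111475]] [[184.95681183 321.81008029]]
grasp [[156.18591307 338.80691667]] [[168.26928613 317.63101321]]
body [[122.81353868 307.13784577]] [[121.04606374 305.80487328]]
yp [[201.91523995 308.75700999]] [[232.70222193 325.32348446]]
ym [[134.12124512 391.61466701]] [[139.34461975 318.45365156]]
[[232.83813859 359.52467575]
 [288.82627709 398.27214101]
 [169.15097195 459.54593233]
 [114.4855878  417.00711494]] [[318.97002329 302.50284678]
 [306.8684607  395.15785952]
 [142.45033861 372.65334739]
 [155.38181219 280.43902975]]
```

The fingers closed at width 0.03–0.17 with no grip force. The bin still stands untouched at crop (220,345). The tool's closing axis lies in the lean plane, so the lean is about the wrong tool axis. I have to rebuild the lean about the closing axis, so I'm turning while retreating to free space.

Call:
drive_tool(
  plan=[
    [-1, -20, -20, 26, 7],
    [-1, -42, -40, 52, 14],
    [-1, -64, -60, 78, 21],
    [-1, -86, -80, 104, 28],
    [-1, -108, -100, 130, 35],
    [-1, -130, -120, 156, 42],
    [-1, -152, -140, 182, 49],
    [-1, -174, -160, 208, 56],
    [-1, -196, -180, 234, 63],
    [-1, -218, -200, 260, 70],
  ],
)

```text
clock: 18.42
position: [0.4549, 0.0522, 0.3421]
ee_rot: [143.5, -1.1, 49.4]
contact_force: [0.4, -0.5, 1.1]
width: 0.705
grip_force: 0.0
```

```bash
cat > st.py <<'E'
import numpy as np
from rig import readout
from scipy.spatial.transform import Rotation as Ro
np.set_printoptions(precision=3,suppress=True)
s=readout.get_state();p=np.array(s['position']);R=Ro.from_euler('xyz',s['ee_rot'],degrees=True).as_matrix()
print(round(float(s['clock']),2),np.round(s['joints'],1),p,"down_tool",-R[2],"yaz",np.degrees(np.arctan2(R[1,1],R[0,1])),"lean az",np.degrees(np.arctan2(R[1,2],R[0,2])),"phi",np.degrees(np.arctan2(p[1],p[0])),"lean",np.degrees(np.arccos(-R[2,2])))
E
python3 st.py
```

```text
18.42 [ -6.2 -20.8 -27.5 113.8  26.1  74.3 -78.9] [0.455 0.052 0.342] down_tool [-0.019 -0.594  0.804] yaz -41.40378460725955 lean az -39.10186420342218 phi 6.54848920625869 lean 36.486977519077826
```

Call:
drive_tool(
  plan=[
    [-1, 0, -38, 5, 7],
    [-1, 0, -76, 10, 14],
    [-1, 0, -114, 15, 21],
    [-1, -10, -152, 20, 28],
    [-1, -20, -190, 25, 35],
    [-1, -30, -228, 30, 42],
    [-1, -40, -266, 35, 49],
    [-1, -50, -304, 40, 56],
    [-1, -60, -342, 45, 63],
    [-1, -70, -380, 50, 70],
  ],
)

```text
clock: 19.25
position: [0.4952, -0.0305, 0.2777]
ee_rot: [149.9, 4.5, 72.1]
contact_force: [-0.3, 3.6, 0.9]
width: 1.006
grip_force: 0.0
```

```bash
python3 st.py
```

```text
19.25 [  6.3 -21.7 -17.9 120.2  13.7  56.6 -33.7] [ 0.495 -0.031  0.278] down_tool [ 0.078 -0.501  0.862] yaz -15.317325121399746 lean az -25.553366449664917 phi -3.5262376936438127 lean 30.438493163733796
```

Call:
drive_tool(
  plan=[
    [-1, -42, 0, 0, -7],
    [-1, -84, 0, 0, -14],
    [-1, -126, 0, 0, -19],
    [-1, -168, 0, 0, -19],
    [-1, -210, 0, 0, -19],
    [-1, -252, 0, 0, -19],
    [-1, -300, 0, 0, -19],
    [-1, -350, 0, 0, -19],
    [-1, -400, 0, 0, -19],
    [-1, -400, 0, 0, -19],
  ],
)

```text
clock: 20.08
position: [0.3857, -0.0115, 0.2153]
ee_rot: [150.7, 9.0, 52.9]
contact_force: [-0.6, -0.9, 0.1]
width: 0.999
grip_force: 0.0
```

```bash
python3 st.py
```

```text
20.08 [-19.5 -21.8 -14.1 127.9  26.6  72.5 -75.3] [ 0.386 -0.011  0.215] down_tool [ 0.157 -0.483  0.861] yaz -32.06787037084376 lean az -52.71841817630238 phi -1.7075104467813995 lean 30.531812861622466
```

Call:
drive_tool(
  plan=[
    [-1, -700, 0, 700, 0],
    [-1, -700, 0, 700, 0],
    [-1, -700, 0, 700, 0],
    [-1, -700, 0, 700, 0],
    [-1, -700, 0, 700, 0],
    [-1, -700, 0, 700, 0],
    [-1, -700, 0, 700, 0],
    [-1, -700, 0, 700, 0],
    [-1, -700, 0, 700, 0],
    [-1, -700, 0, 700, 0],
  ],
)

```text
clock: 20.92
position: [0.3368, 0.0175, 0.222]
ee_rot: [153.1, 12.8, 53.0]
contact_force: [-0.4, -1.0, 1.1]
width: 0.996
grip_force: 0.0
```

```bash
python3 st.py
```

```text
20.92 [-34.5 -21.8  -9.  126.9  25.6  82.7 -81.7] [0.337 0.017 0.222] down_tool [ 0.222 -0.44   0.87 ] yaz -30.56577977346101 lean az -60.63914826424263 phi 2.9663581050385863 lean 29.54762085043291
```

Call:
drive_tool(
  plan=[
    [-1, -600, -300, 500, 7],
    [-1, -600, -300, 500, 14],
    [-1, -600, -300, 500, 21],
    [-1, -600, -300, 500, 28],
    [-1, -600, -300, 500, 35],
    [-1, -600, -300, 500, 40],
    [-1, -600, -300, 500, 40],
    [-1, -600, -300, 500, 40],
    [-1, -600, -300, 500, 40],
    [-1, -600, -300, 500, 40],
  ],
)

```text
clock: 21.75
position: [0.2238, 0.0064, 0.1187]
ee_rot: [178.5, 22.9, 86.3]
contact_force: [0.5, -0.2, 2.2]
width: 1.0
grip_force: 0.0
```

```bash
python3 st.py
```

```text
21.75 [-36.5 -21.8  -6.9 137.1  14.4  80.7 -50.3] [0.224 0.006 0.119] down_tool [ 0.389 -0.024  0.921] yaz -3.101191846525211 lean az -89.90959526512225 phi 1.6312365897318113 lean 22.960671349294667
```

The lean is now 23° about the closing axis, with only 1.4° of residual roll. That is sufficient with a grip at bin x ≈ −49 mm. Heading to the bin.

Call:
drive_tool(
  plan=[
    [-1, 30, 12, 15, 0],
    [-1, 62, 28, 30, 0],
    [-1, 97, 46, 38, -1],
    [-1, 132, 65, 40, -2],
    [-1, 168, 85, 40, -3],
    [-1, 204, 105, 40, -3.5],
    [-1, 240, 125, 40, -3.5],
    [-1, 276, 146, 40, -3.5],
    [-1, 312, 167, 40, -3.5],
    [-1, 348, 187, 40, -3.5],
  ],
)

```text
clock: 22.58
position: [0.5729, 0.1956, 0.1561]
ee_rot: [179.2, 22.4, 82.9]
contact_force: [0.4, -0.1, 0.9]
width: 1.001
grip_force: 0.0
```

```bash
python3 st.py
```

```text
22.58 [-36.3  25.    2.7  84.3  16.2  85.3 -44. ] [0.573 0.196 0.156] down_tool [ 0.381 -0.013  0.925] yaz -6.797788480531359 lean az -95.05268332641688 phi 18.84573566330093 lean 22.382282895985465
```

Call:
drive_tool(
  plan=[
    [-1, 31, 16, -15, 0],
    [-1, 62, 33, -35, 0],
    [-1, 62, 33, -55, 0],
    [-1, 62, 33, -80, 0],
    [-1, 62, 33, -105, 0],
    [-1, 62, 33, -125, 0],
    [-1, 62, 33, -135, 0],
    [-1, 62, 33, -135, 0],
    [1, 62, 33, -135, 0],
    [1, 62, 33, -135, 0],
  ],
  grip_force=60,
)

```text
clock: 23.42
position: [0.6346, 0.2282, 0.0242]
ee_rot: [179.0, 22.2, 82.8]
contact_force: [-0.2, 0.3, -0.3]
width: 0.92
grip_force: 0.0
```

Call:
drive_tool(
  plan=[
    [1, 0, 0, 0, 0],
    [1, 0, 0, 0, 0],
    [1, 0, 0, 0, 0],
    [1, 0, 0, 0, 0],
    [1, 0, 0, 5, 0],
    [1, 0, 0, 15, 0],
    [1, 0, 0, 30, 0],
    [1, 0, 0, 50, 0],
    [1, 0, 0, 70, 0],
    [1, 0, 0, 80, 0],
  ],
)

```text
clock: 24.25
position: [0.6351, 0.2283, 0.1069]
ee_rot: [178.9, 22.1, 82.8]
contact_force: [0.9, 0.4, -2.3]
width: 0.767
grip_force: 60.0
```

```bash
python3 st.py
python3 - <<'E'
from h import *
A=optics.capture("scene"); save(A,"g.png",(280,120,440,250),4.5)
B=optics.capture("top"); cv2.imwrite("pics/Bfull.png",B["color"][:,:,::-1])
s=readout.get_state(); print(s["width"],s["grip_force"],s["contact_force"],s["moment"])
import pickle; pickle.dump((A,B),open("AB.pkl","wb"))
E
```

```text
24.25 [-35.7  34.7   3.1  75.6  15.8  83.8 -43.7] [0.635 0.228 0.107] down_tool [ 0.377 -0.018  0.926] yaz -6.820603531186948 lean az -94.33096814862202 phi 19.774564805975675 lean 22.16525417760582
0.7606787882900182 59.99319523572922 [ 0.05508175 -0.09549051 -2.34348768] [ 0.81151475 -0.18413303 -0.02389394]
```

View pics/g.png

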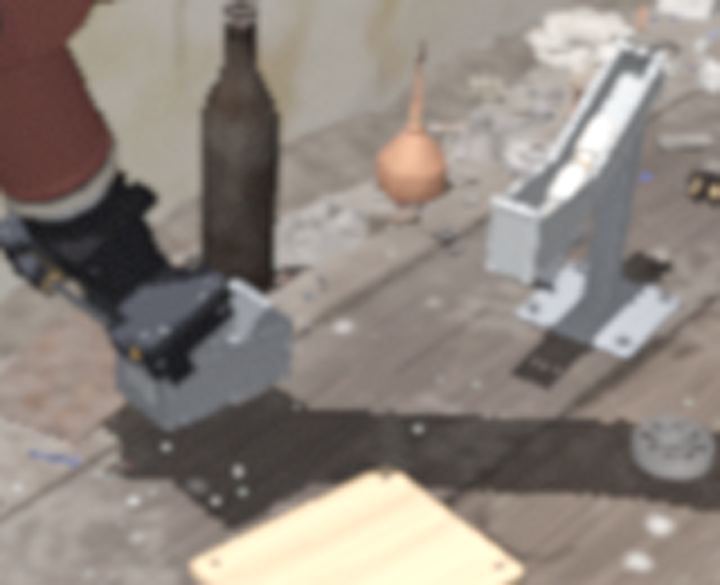

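Run:
```python
from h import *
import pickle; A,B=pickle.load(open("AB.pkl","rb"))
print("gtop",onz(B,(433.5,250.5),.198),"glow",onz(B,(429.9,250.75),.135))
for z in (.235,.26,.28): print("end",z,onz(B,(523.6,243.3),z))
# scene-view guard plate: e/g crop (490..535, 195..280): lower edge corners (488,270),(530,282), top (492,200),(540,215)
f=lambda q:(q[0]/4.5+280,q[1]/4.5+120)
for q,z in (((488,271),.135),((531,283),.135),((492,201),.198),((541,216),.198)): print(q,onz(A,f(q),z))
# bin check: predicted rim corners in scene crop
u=np.array([np.cos(np.radians(-96.8)),np.sin(np.radians(-96.8)),0]);v=np.array([-u[1],u[0],0])
for z in (.075,.080,.085):
    n=np.array([.6305,.188,z])
    print(z,[((proj(A,n+a*.06*u+b*.034*v+[0,0,h])-[280,120])*4.5).round(0).tolist()[0] for a,b,h in((1,1,.052),(1,-1,.052),(1,-1,0),(-1,-1,0))])
```

```text
gtop [ 0.50508673 -0.02495279  0.198     ] glow [ 0.50316597 -0.03037528  0.135     ]
end 0.235 [ 0.52773248 -0.23044826  0.235     ]
end 0.26 [ 0.52756856 -0.21890755  0.26      ]
end 0.28 [ 0.52743742 -0.20967498  0.28      ]
(488, 271) [ 0.51513189 -0.01499366  0.135     ]
(531, 283) [ 0.48086554 -0.02388298  0.135     ]
(492, 201) [ 0.51724861 -0.01312107  0.198     ]
(541, 216) [ 0.47748507 -0.02025798  0.198     ]
0.075 [[233.0, 282.0], [291.0, 319.0], [289.0, 374.0], [168.0, 435.0]]
0.08 [[233.0, 276.0], [291.0, 314.0], [289.0, 369.0], [168.0, 430.0]]
0.085 [[233.0, 271.0], [291.0, 308.0], [290.0, 364.0], [168.0, 424.0]]
```

The scene crop shows the bin held level at crop (205,350), with its underside about 80 mm up. I'm moving it to a start position left of the outlet, in line with the chute.

Call:
drive_tool(
  plan=[
    [1, -15, -10, -1, 1.5],
    [1, -35, -23, -2, 3.5],
    [1, -60, -40, -3, 6],
    [1, -85, -57, -4, 8.5],
    [1, -110, -74, -4.5, 10.5],
    [1, -130, -87, -4.5, 12],
    [1, -142, -95, -4.5, 13],
    [1, -146, -97, -4.5, 13.1],
    [1, -146, -97, -4.5, 13.1],
    [1, -146, -97, -4.5, 13.1],
  ],
)

```text
clock: 25.18
position: [0.4883, 0.1313, 0.0982]
ee_rot: [179.1, 22.3, 95.9]
contact_force: [0.5, -0.4, -2.6]
width: 0.764
grip_force: 60.0
```

```bash
python3 st.py
python3 - <<'E'
from h import *
B=optics.capture("top");A=optics.capture("scene"); 
im=np.hstack([cv2.resize(B["color"][190:310,320:540],None,fx=3,fy=3,interpolation=2),]);im2=cv2.resize(A["color"][130:260,300:460],None,fx=4.125,fy=4.125,interpolation=2)[:240]
cv2.imwrite("pics/h.png",B["color"][200:300,320:540][:,:,::-1].repeat(1,0)) if 0 else None
b=cv2.resize(B["color"][205:295,330:530],None,fx=4,fy=4,interpolation=2);a=cv2.resize(A["color"][140:215,315:465],None,fx=800/150,fy=800/150,interpolation=2)[:240]
a=cv2.resize(A["color"][150:210,330:450],None,fx=3.9,fy=3.9,interpolation=2)
a=cv2.copyMakeBorder(a,0,0,0,800-a.shape[1],cv2.BORDER_CONSTANT)
cv2.imwrite("pics/h.png",np.vstack([b,a])[:600,:,::-1])
import pickle; pickle.dump((A,B),open("AB.pkl","wb"))
E
```

```text
25.18 [-35.9  13.1   0.2 107.5  20.8  71.3 -38.3] [0.488 0.131 0.098] down_tool [ 0.379 -0.015  0.925] yaz 6.279192133672542 lean az -81.65606788084285 phi 15.049140246753707 lean 22.272249005937233
```

View pics/h.png

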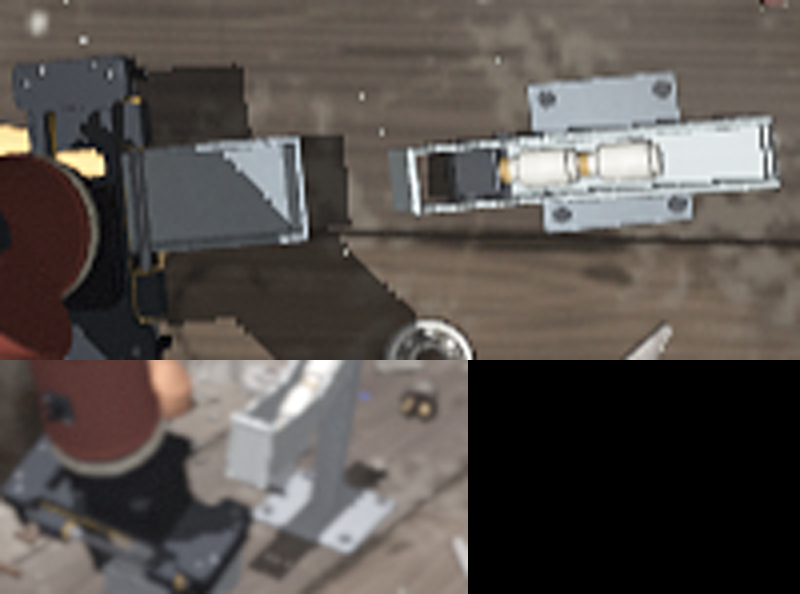

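Run:
```python
from h import *
import pickle; A,B=pickle.load(open("AB.pkl","rb"))
f=lambda x,y:(x/4+330,y/4+205)
lip=np.array([.514,-.0985]);
for ang in (-83.7,-85):
    u=np.array([np.cos(np.radians(ang)),np.sin(np.radians(ang))]);v=np.array([-u[1],u[0]])
    for n,q,z in (("binend",(303,189),.124),("c1",(300,137),.124),("c2",(306,241),.124),("gtop",(414,182),.198),("glow",(398,181),.135),("end",(774,153),.26),("fuse",(540,166),.18)):
        p=onz(B,f(*q),z)[:2]; print(ang,n,p,"chute x,y",((p-lip)@u*1000).round(1),((p-lip)@v*1000).round(1))
```

```text
-83.7 binend [0.49749835 0.03150513] chute x,y -131.0 -2.1
-83.7 c1 [0.53216456 0.03368747] chute x,y -129.4 32.6
-83.7 c2 [0.46304531 0.0293362 ] chute x,y -132.7 -36.6
-83.7 gtop [ 0.50508673 -0.02495279] chute x,y -74.1 -0.8
-83.7 glow [ 0.50445855 -0.0293216 ] chute x,y -69.8 -1.9
-83.7 end [ 0.52767927 -0.21867971] chute x,y 121.0 0.4
-83.7 fuse [ 0.51668957 -0.10863071] chute x,y 10.4 1.6
-85 binend [0.49749835 0.03150513] chute x,y -130.9 -5.1
-85 c1 [0.53216456 0.03368747] chute x,y -130.1 29.6
-85 c2 [0.46304531 0.0293362 ] chute x,y -131.8 -39.6
-85 gtop [ 0.50508673 -0.02495279] chute x,y -74.0 -2.5
-85 glow [ 0.50445855 -0.0293216 ] chute x,y -69.7 -3.5
-85 end [ 0.52767927 -0.21867971] chute x,y 120.9 3.2
-85 fuse [ 0.51668957 -0.10863071] chute x,y 10.3 1.8
```

Bin end is at chute x = −131 mm, lateral −2 mm, and well aligned. Advancing under the guard to push the paddle.

Call:
drive_tool(
  plan=[
    [1, 2, -10, 2, 0],
    [1, 5, -30, 4, 0],
    [1, 8, -54, 4, 0],
    [1, 10, -78, 4, 0],
    [1, 13, -100, 4, 0],
    [1, 15, -118, 4, 0],
    [1, 16, -130, 4, 0],
    [1, 16.5, -138, 4, 0],
    [1, 17, -143, 4, 0],
    [1, 17, -143, 4, 0],
  ],
)

```text
clock: 26.12
position: [0.505, -0.0124, 0.1023]
ee_rot: [179.1, 22.3, 95.9]
contact_force: [0.5, 1.5, -2.0]
width: 0.76
grip_force: 60.0
```

```bash
python3 st.py
python3 - <<'E'
from h import *
B=optics.capture("top"); s=readout.get_state(); print(s["contact_force"],s["grip_force"])
for d in nets.spot_point("fuse0",B)[:3]: print((d["xy"]*np.array([640,400])).round(1),d["conf"])
cv2.imwrite("pics/i.png",cv2.resize(B["color"][215:285,380:540],None,fx=4,fy=4,interpolation=2)[:,:,::-1])
E
```

```text
26.12 [-26.6   8.1   6.2 113.1  23.   65.6 -25.2] [ 0.505 -0.012  0.102] down_tool [ 0.379 -0.014  0.925] yaz 6.268512424632366 lean az -81.7314385001568 phi -1.410073452211015 lean 22.287333031448103
[-1.13676186  2.48228981 -3.41306241] 59.99984264373779
[443.3 249.3] 0.55
[461.3 247.2] 0.44
```

The fuses have moved down the chute, from columns 466/486 to 443/461. I'll hold for them to fall.

Call:
drive_tool(
  plan=[
    [1, 0, 0, 0, 0],
    [1, 0, 0, 0, 0],
    [1, 0, 0, 0, 0],
    [1, 0, 0, 0, 0],
    [1, 0, 0, 0, 0],
    [1, 0, 0, 0, 0],
    [1, 0, 0, 0, 0],
    [1, 0, 0, 0, 0],
    [1, 0, 0, 0, 0],
    [1, 0, 0, 0, 0],
  ],
)

```text
clock: 27.05
position: [0.505, -0.0121, 0.1024]
ee_rot: [179.1, 22.3, 96.0]
contact_force: [1.2, 1.3, -4.3]
width: 0.761
grip_force: 60.0
```

Run:
```python
from h import *
B=optics.capture("top"); s=readout.get_state(); print(s["contact_force"],s["grip_force"],s["clock"])
for d in nets.spot_point("fuse0",B)[:3]: print((d["xy"]*np.array([640,400])).round(1),d["conf"])
cv2.imwrite("pics/i.png",cv2.resize(B["color"][205:295,380:540],None,fx=5,fy=5,interpolation=2)[:,:,::-1])
```

```text
[ 0.63566497  2.83492287 -4.08877357] 59.986093640327454 27.1
[431.  250.2] 0.54
[421.5 249. ] 0.37
```

View pics/i.png

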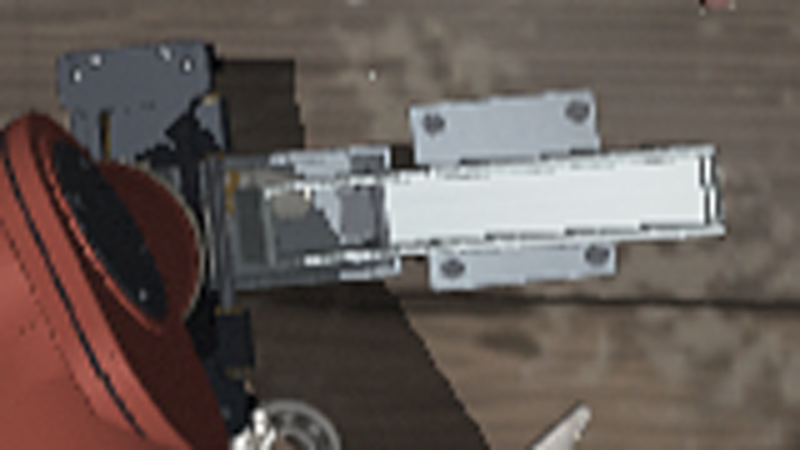

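Both fuses have left the chute; it is empty, and one shows in the bin at crop (295,205). Drawing the bin straight back out.

Call:
drive_tool(
  plan=[
    [1, -1, 5, 0, 0],
    [1, -2, 15, 0, 0],
    [1, -4, 30, 0, 0],
    [1, -6, 50, 0, 0],
    [1, -8, 72, 0, 0],
    [1, -10, 94, 0, 0],
    [1, -13, 114, 0, 0],
    [1, -14, 130, 0, 0],
    [1, -16, 141, 0, 0],
    [1, -16, 145, 0, 0],
  ],
)

```text
clock: 27.98
position: [0.4886, 0.1351, 0.1023]
ee_rot: [179.1, 22.3, 96.1]
contact_force: [-0.9, 0.7, -3.6]
width: 0.762
grip_force: 60.0
```

Call:
drive_tool(
  plan=[
    [1, -4, 8, 0, 0],
    [1, -10, 25, 0, 0],
    [1, -18, 48, 0, 0],
    [1, -26, 72, -3, 0],
    [1, -32, 94, -8, 0],
    [1, -36, 108, -16, 0],
    [1, -38, 115, -26, 0],
    [1, -38, 116, -36, 0],
    [1, -38, 116, -43, 0],
    [1, -38, 116, -47, 0],
  ],
)

```text
clock: 28.82
position: [0.451, 0.2467, 0.0541]
ee_rot: [179.2, 22.4, 95.9]
contact_force: [0.7, -0.5, -4.5]
width: 0.765
grip_force: 60.0
```

```bash
python3 st.py
python3 - <<'E'
from h import *
A=optics.capture("scene");B=optics.capture("top"); s=readout.get_state(); print(s["contact_force"],s["clock"])
b=cv2.resize(B["color"][215:315,270:410],None,fx=4,fy=4,interpolation=2);a=cv2.resize(A["color"][190:290,300:420],None,fx=2,fy=2,interpolation=2)
cv2.imwrite("pics/j.png",np.hstack([b,cv2.copyMakeBorder(a,0,200,0,0,cv2.BORDER_CONSTANT)])[:,:,::-1])
import pickle; pickle.dump((A,B),open("AB.pkl","wb"))
E
```

```text
28.82 [-43.7  20.4  -4.  103.8  19.5  71.7 -50.4] [0.451 0.247 0.054] down_tool [ 0.381 -0.013  0.924] yaz 6.182970567002177 lean az -81.98491625069903 phi 28.67739010222476 lean 22.41168615570558
[ 0.29114272 -0.48345888 -3.1964037 ] 28.9167
```

View pics/j.png

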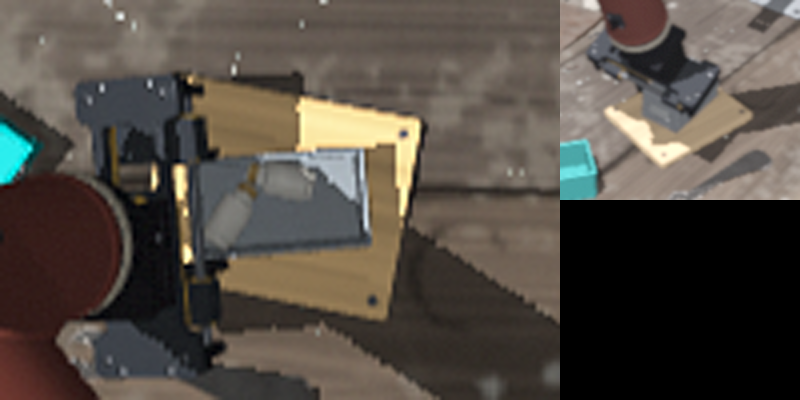

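Run:
```python
from h import *
import pickle; A,B=pickle.load(open("AB.pkl","rb"))
f=lambda x,y:(x/4+270,y/4+215)
d=lambda a:np.array([np.cos(np.radians(a)),np.sin(np.radians(a)),0])
p=onz(B,f(366,195),.08);print("bin ctr",p-.06*d(-83.7))
a,b=onz(B,f(422,119),.015),onz(B,f(388,319),.015);print(a,b,np.linalg.norm(a-b),"board ctr",(a+b)/2-.095*d(-99.8))
```

```text
bin ctr [0.4552169  0.20658273 0.08      ]
[0.51506219 0.10271759 0.015     ] [0.3686819  0.12580418 0.015     ] 0.1481896777790912 board ctr [0.45804195 0.20787464 0.015     ]
```

Both fuses are in the bin and it sits within about 3 mm of the board's middle. Lowering it.

Call:
drive_tool(
  plan=[
    [1, 2, 1, -3, 0],
    [1, 2, 1, -6, 0],
    [1, 2, 1, -8, 0],
    [1, 2, 1, -9, 0],
    [1, 2, 1, -10, 0],
    [1, 2, 1, -11, 0],
    [1, 2, 1, -11.5, 0],
    [1, 2, 1, -12, 0],
    [1, 2, 1, -12.5, 0],
    [1, 2, 1, -12.5, 0],
  ],
)

```text
clock: 29.75
position: [0.4529, 0.25, 0.0428]
ee_rot: [179.1, 22.3, 96.0]
contact_force: [0.7, 0.5, -2.5]
width: 0.763
grip_force: 60.0
```

Call:
drive_tool(
  plan=[
    [1, 0, 0, -0.5, 0],
    [1, 0, 0, -0.5, 0],
    [1, 0, 0, -1, 0],
    [1, 0, 0, -1, 0],
    [1, 0, 0, -1.5, 0],
    [1, 0, 0, -1.5, 0],
    [1, 0, 0, -2, 0],
    [1, 0, 0, -2, 0],
    [1, 0, 0, -2, 0],
    [1, 0, 0, -2, 0],
  ],
)

```text
clock: 30.58
position: [0.4529, 0.25, 0.0409]
ee_rot: [179.1, 22.3, 96.0]
contact_force: [-0.4, 0.8, -2.1]
width: 0.764
grip_force: 60.0
```

Call:
drive_tool(
  plan=[
    [1, 0, 0, -0.5, 0],
    [1, 0, 0, -0.5, 0],
    [1, 0, 0, -1, 0],
    [1, 0, 0, -1, 0],
    [1, 0, 0, -1.5, 0],
    [1, 0, 0, -1.5, 0],
    [1, 0, 0, -1.5, 0],
    [1, 0, 0, -1.5, 0],
    [1, 0, 0, -1.5, 0],
    [1, 0, 0, -1.5, 0],
  ],
)

```text
clock: 31.42
position: [0.4529, 0.25, 0.0394]
ee_rot: [179.1, 22.3, 96.0]
contact_force: [-1.2, 1.0, -1.0]
width: 0.763
grip_force: 60.0
```

Call:
drive_tool(
  plan=[
    [1, 0, 0, -0.5, 0],
    [1, 0, 0, -1, 0],
    [1, 0, 0, -1.5, 0],
    [1, 0, 0, -1.5, 0],
    [1, 0, 0, -1.5, 0],
    [0.3, 0, 0, -1.5, 0],
    [0, 0, 0, -1.5, 0],
    [-1, 0, 0, -1.5, 0],
    [-1, 0, 0, -1.5, 0],
    [-1, 0, 0, -1.5, 0],
  ],
)

```text
clock: 32.25
position: [0.453, 0.2496, 0.0379]
ee_rot: [179.1, 22.3, 95.9]
contact_force: [-0.2, 0.7, 0.8]
width: 0.914
grip_force: 0.0
```

Call:
drive_tool(
  plan=[
    [-1, 0, 0, 0, 0],
    [-1, 0, 0, 0, 0],
    [-1, 0, 0, 0, 0],
    [-1, 0, 2, 6, 0],
    [-1, -1, 6, 16, 0],
    [-1, -2, 13, 32, 0],
    [-1, -3, 22, 55, 0],
    [-1, -5, 33, 82, 0],
    [-1, -6, 45, 112, 0],
    [-1, -8, 57, 142, 0],
  ],
)

```text
clock: 33.08
position: [0.4446, 0.3076, 0.1823]
ee_rot: [179.1, 22.2, 96.0]
contact_force: [1.4, 0.7, -0.7]
width: 1.004
grip_force: 0.0
```

Run:
```python
from h import *
A=optics.capture("scene");B=optics.capture("top"); s=readout.get_state(); print(s["contact_force"],s["clock"],s["position"])
b=cv2.resize(B["color"][130:310,270:550],None,fx=2,fy=2,interpolation=2);a=cv2.resize(A["color"][110:290,300:420],None,fx=2,fy=2,interpolation=2)
cv2.imwrite("pics/k.png",np.hstack([b,a])[:,:,::-1])
```

```text
[ 0.67544707  0.60716745 -0.42821798] 33.1833 [0.44570613 0.31139495 0.18557804]
```

View pics/k.png

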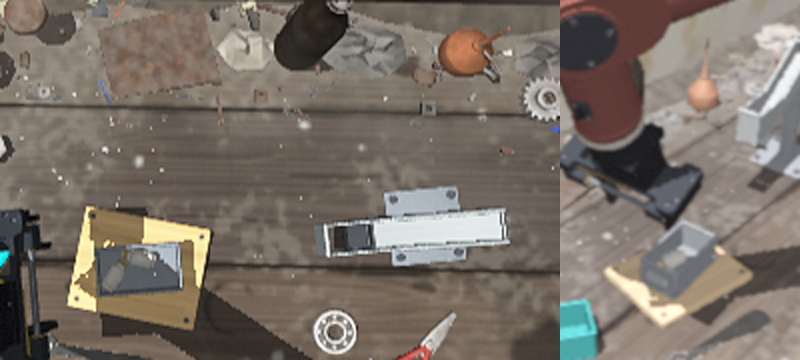

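The bin stands upright in the middle of the board (crop (140,268)) with both fuses in it. The gate is shut, the bottle is standing at (310,35), and the gripper is clear.

```bash
python3 -c "
from rig import ticket
print(ticket.sign_off())"
```

```text
the job is handed in; nothing more can be done
None
```

The job is handed in at about 33 s of the 45 s allowed: the bin stands upright in the middle of the board with both fuses in it, the gate sprang shut, and the bottle is still standing. The first grasp closed on nothing without moving the bin, and the second one held.

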